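# Shut and fasten the storage box

### The arm

A 6-joint arm with a two-finger parallel gripper is mounted at the origin on a cart in front of the work surface, level with it; the furniture and walls round the work are solid. World frame = base frame: x ahead of the robot, y to its left, z up, the work surface at z = 0. Lengths are in m, angles in degrees, forces in N, time in s.
With the tool pointing down it reaches from about 0.275 to 0.975 m from the base axis. Payload 8.4 kg.
Tool frame: the origin (TCP) lies on the centre line of the jaws, within the pads' length; the fingertips stand 8 mm ahead of it and the grasp point (between the pads) lies 11 mm behind it (env.tip_extent is the distance from the TCP to the fingertips, in m); z points along the fingers, y is the line along which they close (so a half turn about z gives the same grasp; the last joint's range is limited). The gripper opens to 92 mm and grips with 3 to 60 N. Pads are 20 mm wide; open, the fingers measure 128 mm over their backs; the gripper's body (75 mm by 189 mm) begins 69 mm behind the grasp point.
Start: joints at [-0.138, 20.225, 93.587, -0, 66.188, -0.138], TCP at [0.625, -0, 0.223] pointing down, gripper open.
Joint ranges: [-150.9, 150.9], [-52.94, 120.26], [3.33, 152.33], [-74.26, 254.26], [0, 154.13], [-172.89, 172.89]. Speed limits (degrees/s): [127.2, 127.2, 159.86, 180, 180, 180].

### API

Orientations are given as [roll, pitch, yaw] about the fixed x, y, z axes, in that order (R = Rz(yaw) Ry(pitch) Rx(roll)).
In Python, from bench import env, cams gives the robot as it stands.
- The arm moves only by the tool drive_tool, never from a script. Its argument "deltas" is one flat list of numbers, 7 for each row, row after row: the turn, a rotation vector about the world's x, y, z in degrees, then the shift along the world's x, y, z in mm, then the closure, from 0 (fully open) to 1 (shut). In form: [ax, ay, az, tx, ty, tz, fingers, ax, ay, az, tx, ty, tz, fingers, ...]. A call has 1 to 12 rows; each row is the pose to reach, as a shift and turn from the pose commanded when the call began; what a row does not reach only later rows make up. A row lasts 1/8 s, in which the tool goes at most 62.5 mm and 10.7 degrees, less where a joint would pass 70% of its speed; a pose out of reach is approached as far as the arm can. A call with a gripper value outside its range is refused whole. The fingers move at their own pace and stop on an object; "force" is the grip in N (left out, the last holds). Time passes only in rows, so rows that repeat a pose let the fingers close. It gives the time, the measured TCP pose, the force, the opening and the grip force at its end, in the units of the state.
- env.sense(): the state, without advancing time (a new reading comes with each control period).
- cams.capture(name): name is "scene" or "side" or "wrist"; returns a dict with "pixels" (420x560x3 uint8, red, green, blue), "vfov" (degrees; the focal length in pixels is half the picture's height over the tangent of half this angle, whatever the lens; pixels are square), "cx", "cy" (the principal point, pixels), "dist" ([k1, k2, p1, p2, k3] as OpenCV has them; the pictures are not rectified), "R" (3x3) and "t" (3): a world point X has camera coordinates R X + t. Camera axes: x right, y down, z forward; pixel columns grow to the right and rows downward; lengths in m; the calibration is good to about 2 mm. A picture is of the moment at which its call begins. There is no depth.
- env.job_done(): hands the job in; it is judged then, once.
The state is a dict: "t": time; "qpos": joint angles; "qvel": joint speeds; "effort": joint torques, N m; "tcp_pos": TCP position; "eef_rot": TCP orientation; "wrist_force": force on the tool from outside, world axes, zero at the start; "ft_torque": the same for the moment, N m; "width": finger opening in m; "gripper_force": force on a finger pad.
Only numpy, scipy, OpenCV 4.12 (cv2) and the standard library are available. Lean on these libraries where they do the work, as an engineer would, in place of code of your own. Each camera call takes 0.05 s, during which the arm holds its last target. There are 200 camera calls.

### The job

Press the lid of the white storage box down until it is fully shut, then swing the fastener lever on its front round over the lid, up over its cam to the end stop, where it drops part way into the notch, and press its knob down until the lever sits fully home. Work gently: do not force the lever against its stop or bear down hard on it or on the lid, and leave the salt shaker, the spice jar and the tumbler beside the box standing where they are.

Things in the scene. Friction and masses are not known exactly. Their poses are not given: they have to be found in the camera images.
- storage_box: White open-topped storage box fixed on the worktop, 160 (x) x 220 (y) x 86 mm high without its lid. Origin: centre of its underside. -x is its front (towards the robot), +y its left, z up.
- lid: White lid plate 170 x 224 x 8 mm, hinged along the box's back rim. Origin on the hinge line, at x = +84, y = 0, z = 90 mm of the box frame; the plate runs to its -x. It stands ajar, 0.4 to 0.7 rad, on a stiff hinge that holds it wherever it is left; 1 to 3 N down near its front edge moves it. Shut, its top is at z = 98 mm of the box frame and it bears on a firm rubber seal that gives 1 to 3 mm.
- lid_front (a point): Middle of the upper front edge of the lid. In the box frame it is at x = -86, y = 0, z = 98 mm when the lid is shut, and higher while it is ajar.
- lever_axis (a point): Point on the lever's upright turning axis, in front of the box, at x = -117, y = 0, z = 78.5 mm of the box frame, level with the notch floor; axes parallel to the box's. A pin under the lever rides on a steel cam round this axis: a climb of 7 mm, a flat top, then the notch, 12 mm below that top, whose far wall is a higher end stop on hard rubber (6 N per mm at the knob). With the lid not shut the lever cannot pass over it.
- lever: The lever: steel bar 12 mm wide, 8 mm thick, with a knob on its end. Its +y axis points from the turning axis to the knob. It starts 0 to 0.2 rad clockwise (seen from above) of the box's +y and is turned clockwise until about along the box's +x, over the lid (1.65 rad; climb, notch and stop differ by up to 0.3 rad either way per box: feel for them). It climbs from about 0.7 to 1.2 rad; 2 to 3 N at the knob.
- knob_top (a point): Centre of the top of the round black knob, 18 mm in diameter, top 24 mm above the bar, 68 mm from the axis. Its height above lever_axis: 58 mm at the start, 65 on top of the cam; over the notch (0.09 rad of play) the stiff lever drops of itself to about 60; then it must be pressed down, 3 to 5 N, to the rigid notch floor: 53 mm. It stays there when let go. It can be so low nowhere else.
- salt_shaker: Salt shaker, 44 mm wide, 90 mm tall, standing to the left of the box. Origin: centre of its underside, z up. Bystander.
- spice_jar: Spice jar with a green cap, 46 mm wide, 106 mm tall, standing to the right of the box. Origin: centre of its underside, z up. Bystander.
- tumbler: Clear drinking glass, 81 mm wide, 91 mm tall, standing to the right of the box, farther back. Origin: centre of its underside, z up. Bystander.

How it is judged (in metres and radians):
On the way, in this order (a step that is already met when the one before it is completed fails the run):
1. the lid is shut: its front edge within 4 mm of its lowest height (z of lid_front in the frame of storage_box below 0.102 m), for 0.2 s.
2. the lever rides up on its cam (knob at least 4 mm higher than at the start) with the lid shut (z of knob_top in the frame of lever_axis above 0.062 m and z of lid_front in the frame of storage_box below 0.102 m).
3. the lever has gone down fully home in the notch (z of knob_top in the frame of lever_axis below 0.055 m and x of knob_top in the frame of lever_axis above 0.05 m), for 0.2 s.
At the end, for the whole second after the job is handed in: The lid is shut (front edge within 4 mm of its lowest height) and the lever points over the lid and sits on the floor of its notch (within 2 mm) (all of step 3 and z of lid_front in the frame of storage_box below 0.102 m); the robot touches nothing.
It fails at once if the lever is forced: more than 20 N between it and the robot (contact force between any of the fingers, the arm and lever above 20 N).
It fails at once if the lid is forced: more than 25 N between it and the robot (contact force between any of the fingers, the arm and lid above 25 N).
It fails at once if a bystander is moved more than 25 mm or tipped more than 0.3 rad (distance of any of salt_shaker, spice_jar, tumbler from where it was at the start of the episode above 0.025 m or angle between any of salt_shaker, spice_jar, tumbler's own z axis and vertical above 0.3 rad).
It also fails if it takes over 72 s, if anything falls off the work surface, if the arm or the gripper's body presses on something with over 40 N, if the wrist force passes 120 N, or if a joint passes its speed limit or range.

## Working session

There is one attempt and no reset: what is moved stays moved. The work goes in short steps, Python scripts to look and compute and a tool call to move; the robot and the scene stay as the last step left them, time stands still between calls to the robot, and variables do not carry over. Pictures are saved under pics/ and viewed, at most 10 in all, crops included, and the job is handed in when it is done.

Besides the shell and the picture viewer there is one more tool, called after "Call:" as name(argument=value, ...) on one line, values as JSON. drive_tool: Moves the arm, as the interface text tells. Its arguments: {"type":"object","properties":{"deltas":{"type":"array","items":{"type":"number"}},"force":{"type":"number"}},"required":["deltas"]}

```bash
mkdir -p pics; cat > h.py <<'E'
import numpy as np, cv2, pickle
from bench import env, cams
def cap(n,save=None):
    c=cams.capture(n)
    if save: cv2.imwrite(f'pics/{save}.png',c['pixels'][:,:,::-1])
    return c
def K(c):
    f=c['pixels'].shape[0]/2/np.tan(np.radians(c['vfov'])/2)
    return np.array([[f,0,c['cx']],[0,f,c['cy']],[0,0,1.]])
def ray(c,uv):
    p=cv2.undistortPoints(np.array([[uv]],float),K(c),np.array(c['dist'],float))[0,0]
    R=np.array(c['R']);t=np.array(c['t'])
    d=R.T@np.array([p[0],p[1],1]);return -R.T@t,d/np.linalg.norm(d)
def plane(c,uv,z):
    o,d=ray(c,uv);return o+d*(z-o[2])/d[2]
def tri(c1,u1,c2,u2):
    o1,d1=ray(c1,u1);o2,d2=ray(c2,u2)
    s=np.linalg.lstsq(np.c_[d1,-d2],o2-o1,rcond=None)[0]
    a,b=o1+s[0]*d1,o2+s[1]*d2
    return (a+b)/2,np.linalg.norm(a-b)
def proj(c,X):
    return cv2.projectPoints(np.array(X,float).reshape(-1,3),cv2.Rodrigues(np.array(c['R'],float))[0],np.array(c['t'],float),K(c),np.array(c['dist'],float))[0][:,0]
E
python3 - <<'E'
from h import *
d={n:cap(n,n+'0') for n in('scene','side','wrist')}
pickle.dump(d,open('c0.pkl','wb'))
ims=[d[n]['pixels'][:,:,::-1] for n in d]
print([ (n,np.round(-np.array(d[n]['R']).T@d[n]['t'],3)) for n in d]); print(env.sense())
E
```

```text
[('scene', array([0.062, 0.554, 0.495])), ('side', array([ 0.324, -0.84 ,  0.486])), ('wrist', array([0.625, 0.075, 0.382]))]
{'t': 0.15, 'qpos': array([-1.38535857e-01,  2.02549620e+01,  9.36173177e+01,  4.12335856e-04,
        6.61885643e+01, -1.38921977e-01]), 'qvel': array([ 0.07654701, -0.0759036 , -0.07297626,  0.05517221, -0.14904356,
        0.05840115]), 'effort': array([-8.47799656e-04, -5.94210899e+01, -3.34467816e+01,  6.96930941e-02,
        2.04021111e-02, -8.35750166e-05]), 'tcp_pos': array([ 6.24641566e-01, -8.01004592e-06,  2.22033526e-01]), 'eef_rot': array([-1.79939157e+02, -5.24584581e-04,  9.00002192e+01]), 'wrist_force': array([0.55098854, 0.33727577, 0.01973139]), 'ft_torque': array([ 0.05137988, -0.01440233,  0.03691072]), 'gripper_force': 0.0, 'width': 0.0914873753762077}
```

View pics/scene0.png

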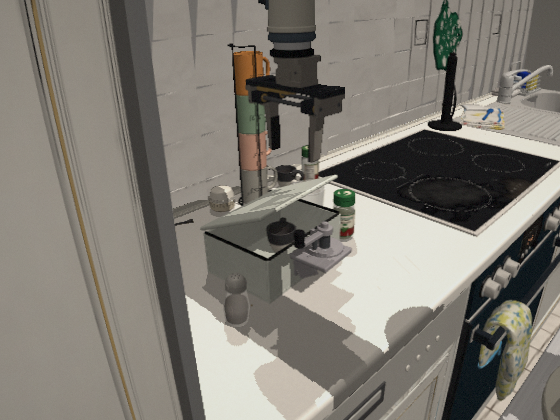

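View pics/side0.png

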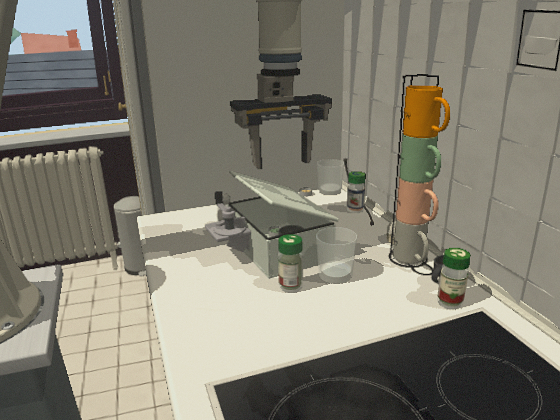

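The scene view shows the box with its lid ajar, the black knob at about (300,239), the salt shaker at (236,300) and the green-capped jar at (344,215). In the side view the knob is at about (219,198), the jar at (290,262) and the tumbler at (337,255). I'll enlarge both views.

```bash
python3 - <<'E'
from h import *
d=pickle.load(open('c0.pkl','rb'))
def cr(n,x,y,w,h,s): return cv2.resize(d[n]['pixels'][y:y+h,x:x+w,::-1],None,fx=s,fy=s,interpolation=cv2.INTER_CUBIC)
cv2.imwrite('pics/a.png',cr('scene',190,165,180,150,4.4))
cv2.imwrite('pics/b.png',cr('side',195,160,180,135,4.4))
E
```

```text
(no output)
```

View pics/a.png

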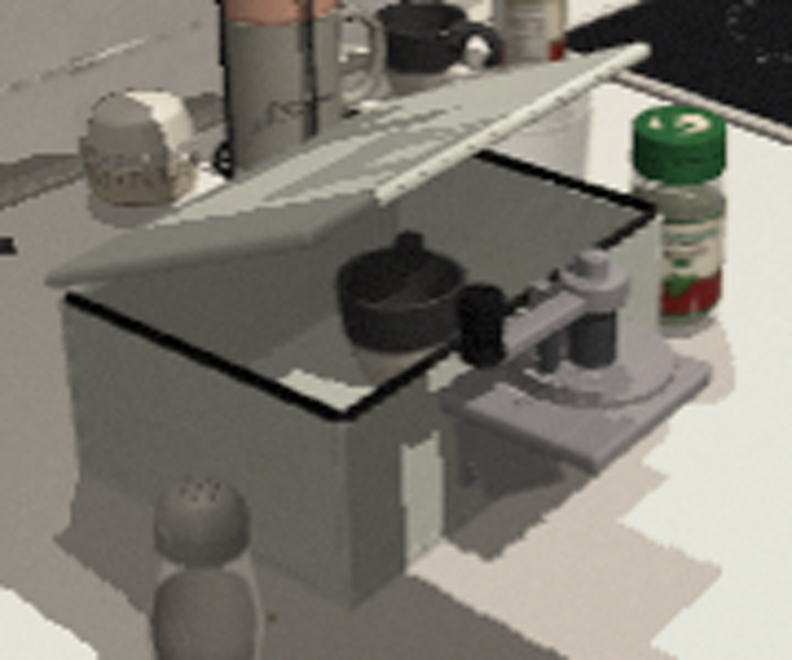

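View pics/b.png

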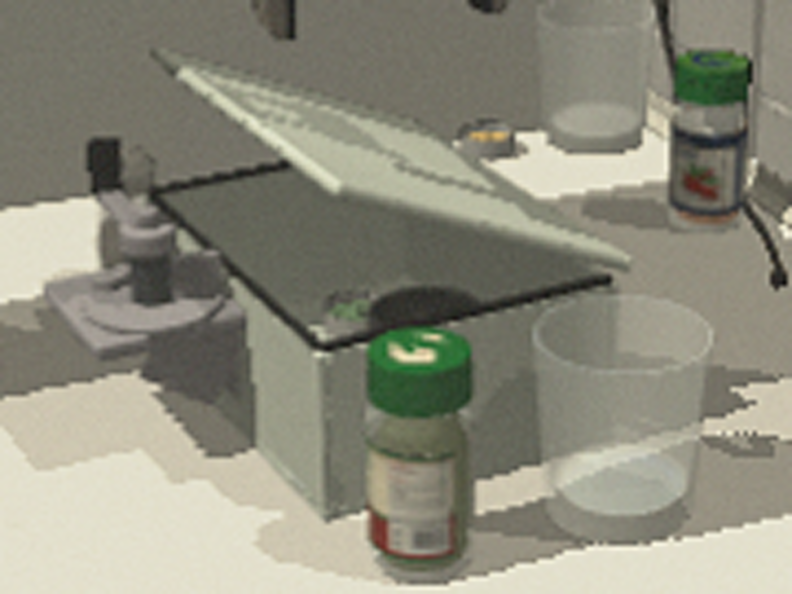

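View pics/wrist0.png

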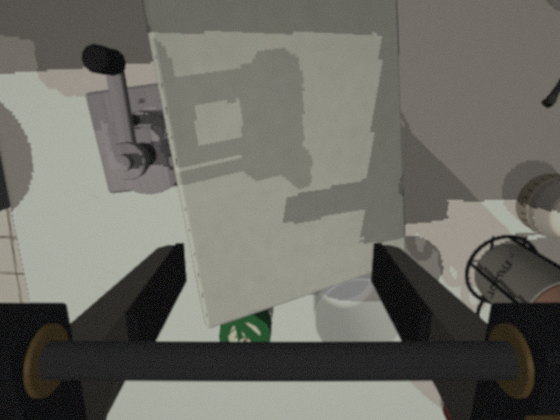

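The enlargements show the lid's front-right corner at scene (337,175) and side (272,203), and its front-left corner at side (235,176). The rim corners are clear. In the wrist view the knob is at (103,60), the axis cap at (128,157) and the lid's front edge runs from (152,33) to (208,323).

```bash
python3 - <<'E'
from h import *
d=pickle.load(open('c0.pkl','rb'));A,B,W=d['scene'],d['side'],d['wrist']
a=lambda u,v:(190+u/4.4,165+v/4.4); b=lambda u,v:(195+u/4.4,160+v/4.4)
P=lambda n,x:print(n,np.round(x,4))
P('FL rim s',plane(A,a(338,415),.086));P('FL rim side',plane(B,b(155,190),.086));P('FL bot',plane(A,a(350,605),0))
P('BL rim',plane(A,a(66,297),.086));P('FR rim s',plane(A,a(655,210),.086))
P('FR rim side',plane(B,b(320,345),.086));P('BR rim side',plane(B,b(608,280),.086));P('FR bot',plane(B,b(327,520),0))
for n,x in dict(knob=tri(A,a(483,293),B,b(104,143)),knobw=tri(A,a(483,293),W,(103,55)),axis=tri(A,a(593,255),B,b(148,203)),lidFR=tri(A,a(648,45),B,b(340,185)),lidFL=tri(A,a(378,190),B,b(178,68)),lidFRw=tri(W,(208,323),B,b(340,187)),lidFLw=tri(W,(152,33),B,b(178,68))).items(): print(n,np.round(x[0],4),round(x[1],4))
P('knob w',plane(W,(103,55),.1365));P('axis w',plane(W,(125,157),.11))
P('salt',plane(A,a(203,500),.085)); P('jar cap',plane(B,b(418,350),.106)); P('tumbler',plane(B,b(622,330),.091))
E
```

```text
FL rim s [0.5446 0.1443 0.086 ]
FL rim side [0.5452 0.1458 0.086 ]
FL bot [0.54   0.1467 0.    ]
BL rim [0.6948 0.1642 0.086 ]
FR rim s [ 0.5683 -0.0688  0.086 ]
FR rim side [ 0.5678 -0.0654  0.086 ]
BR rim side [ 0.7169 -0.0518  0.086 ]
FR bot [ 0.5656 -0.0731  0.    ]
knob [0.5107 0.1    0.134 ] 0.0005
knobw [0.5131 0.1017 0.1332] 0.0056
axis [0.5156 0.0348 0.1241] 0.0026
lidFR [ 0.5775 -0.0712  0.1634] 0.0006
lidFL [0.5541 0.111  0.1648] 0.0018
lidFRw [ 0.5781 -0.0681  0.1615] 0.0011
lidFLw [0.5551 0.1119 0.1632] 0.0027
knob w [0.5166 0.1034 0.1365]
axis w [0.5127 0.0365 0.11  ]
salt [0.5388 0.2139 0.085 ]
jar cap [ 0.5924 -0.1244  0.106 ]
tumbler [ 0.6942 -0.1125  0.091 ]
```

Call:
drive_tool(deltas=[0,0,0,-30,20,0,1,0,0,0,-60,40,0,1,0,0,0,-60,40,-15,1,0,0,0,-60,40,-30,1,0,0,0,-60,40,-40,1,0,0,0,-60,40,-50,1,0,0,0,-60,40,-60,1,0,0,0,-60,40,-70,1,0,0,0,-60,40,-80,1], force=5)

```text
t: 1.27
tcp_pos: [0.5603, 0.039, 0.1409]
eef_rot: [-179.4, 0.1, 90.0]
wrist_force: [-18.1, -5.8, 8.0]
width: 0.0192
gripper_force: 12.1
```

```bash
python3 - <<'E'
from h import *
a=cap('scene');b=cap('side')
f=lambda c,x,y:cv2.resize(c['pixels'][y:y+150,x:x+130,::-1],None,fx=3,fy=3,interpolation=cv2.INTER_CUBIC)
cv2.imwrite('pics/c.png',np.hstack([f(a,220,130),f(b,200,100)]))
s=env.sense();print(s['t'],s['wrist_force'],s['width'],s['gripper_force'],s['tcp_pos'])
E
```

```text
1.375 [-10.77091605  -3.99422063  -1.51451609] 0.018952257530521113 6.267667160136625 [0.55994959 0.03904842 0.13984712]
```

View pics/c.png

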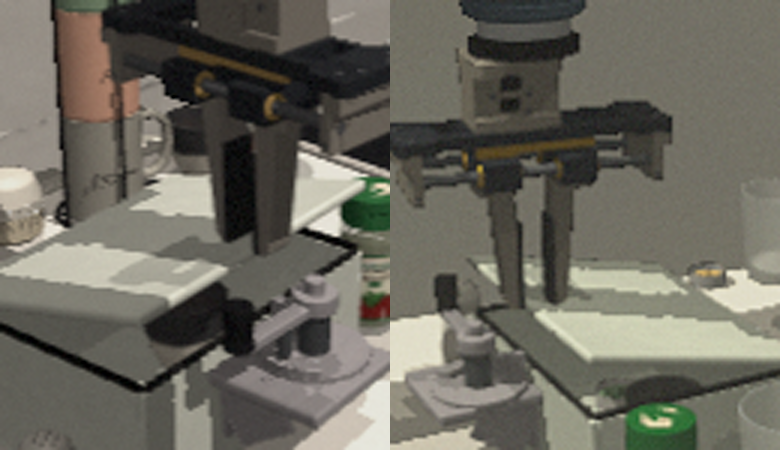

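The front finger came down ahead of the lid's edge because the fingers had not finished closing. I'll open, rise, close fully and press from above.

Call:
drive_tool(deltas=[0,0,0,0,0,0,0.6,0,0,0,0,0,0,0.6,0,0,0,0,0,15,0.6,0,0,0,0,0,35,0.6,0,0,0,10,0,40,1,0,0,0,10,0,40,1,0,0,0,10,0,40,1,0,0,0,10,0,40,1,0,0,0,10,0,40,1])

```text
t: 2.5
tcp_pos: [0.5747, 0.04, 0.1822]
eef_rot: [-180.0, 0.0, 90.0]
wrist_force: [0.1, -0.7, -0.0]
width: 0.0006
gripper_force: 0.0
```

Call:
drive_tool(deltas=[0,0,0,0,0,-15,1,0,0,0,0,0,-30,1,0,0,0,0,0,-40,1,0,0,0,0,0,-48,1,0,0,0,0,0,-56,1,0,0,0,0,0,-62,1,0,0,0,0,0,-68,1,0,0,0,0,0,-72,1,0,0,0,0,0,-72,1])

```text
t: 3.62
tcp_pos: [0.575, 0.04, 0.1104]
eef_rot: [-180.0, -0.0, 90.0]
wrist_force: [-0.1, -0.3, 0.4]
width: 0.0004
gripper_force: 0.0
```

Call:
drive_tool(deltas=[0,0,0,0,0,-1.5,1,0,0,0,0,0,-3,1,0,0,0,0,0,-3,1])

```text
t: 4.0
tcp_pos: [0.5751, 0.04, 0.1076]
eef_rot: [180.0, -0.0, 90.0]
wrist_force: [0.3, 0.4, -0.2]
width: 0.0001
gripper_force: 0.0
```

```bash
python3 - <<'E'
from h import *
a=cap('scene');b=cap('side')
f=lambda c,x,y:cv2.resize(c['pixels'][y:y+150,x:x+130,::-1],None,fx=3,fy=3,interpolation=cv2.INTER_CUBIC)
cv2.imwrite('pics/d.png',np.hstack([f(a,220,150),f(b,200,130)]))
s=env.sense();print(s['t'],s['wrist_force'],s['tcp_pos'])
E
```

```text
4.1 [-0.5873227  -0.68175426  0.34196005] [0.57502123 0.04001969 0.1076044 ]
```

View pics/d.png

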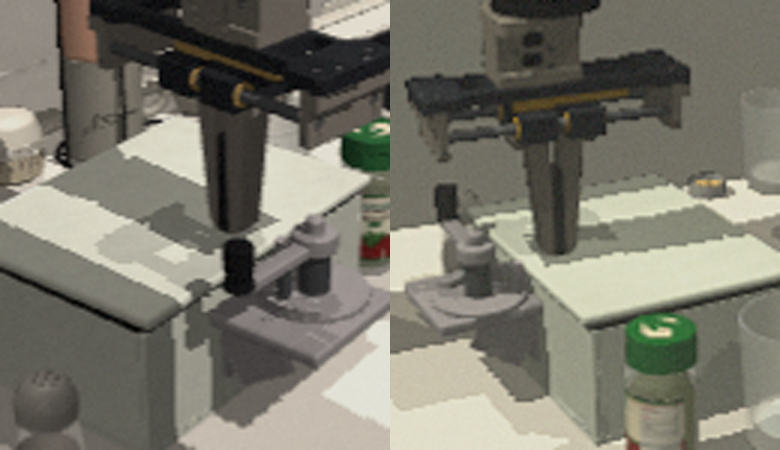

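The lid is down on the seal. I'll press on in millimetre steps until I feel it.

Call:
drive_tool(deltas=[0,0,0,0,0,-0.6,1,0,0,0,0,0,-1.2,1,0,0,0,0,0,-1.2,1])

```text
t: 4.47
tcp_pos: [0.575, 0.04, 0.1063]
eef_rot: [-180.0, 0.0, 90.0]
wrist_force: [-0.4, -0.1, 0.0]
width: 0.0002
gripper_force: 0.2
```

Call:
drive_tool(deltas=[0,0,0,0,0,-0.6,1,0,0,0,0,0,-1.2,1,0,0,0,0,0,-1.2,1])

```text
t: 4.85
tcp_pos: [0.575, 0.04, 0.1054]
eef_rot: [-180.0, 0.0, 90.0]
wrist_force: [-2.8, -0.4, 5.6]
width: 0.0005
gripper_force: 2.5
```

Call:
drive_tool(deltas=[0,0,0,0,0,30,1,0,0,0,0,0,65,0.65,0,0,0,-30,30,65,0.65,0,0,0,-62,61,65,0.65,0,0,0,-62,61,65,0.65,0,0,0,-62,61,45,0.65,0,0,0,-62,61,33,0.65,0,0,0,-62,61,22,0.65,0,0,0,-62,61,22,0.65])

```text
t: 5.98
tcp_pos: [0.5127, 0.1006, 0.1263]
eef_rot: [-179.9, 0.0, 90.0]
wrist_force: [-0.6, 0.3, -0.4]
width: 0.032
gripper_force: 0.0
```

```bash
python3 - <<'E'
from h import *
a=cap('scene');b=cap('side')
f=lambda c,x,y:cv2.resize(c['pixels'][y:y+120,x:x+100,::-1],None,fx=4,fy=4,interpolation=cv2.INTER_CUBIC)
cv2.imwrite('pics/e.png',np.hstack([f(a,250,150),f(b,180,120)]))
s=env.sense();print(s['t'],s['wrist_force'],s['tcp_pos'],s['width'])
E
```

```text
6.075 [ 0.4151335  -0.51681873 -0.27913837] [0.51328181 0.10088135 0.12725677] 0.03216562950291938
```

View pics/e.png

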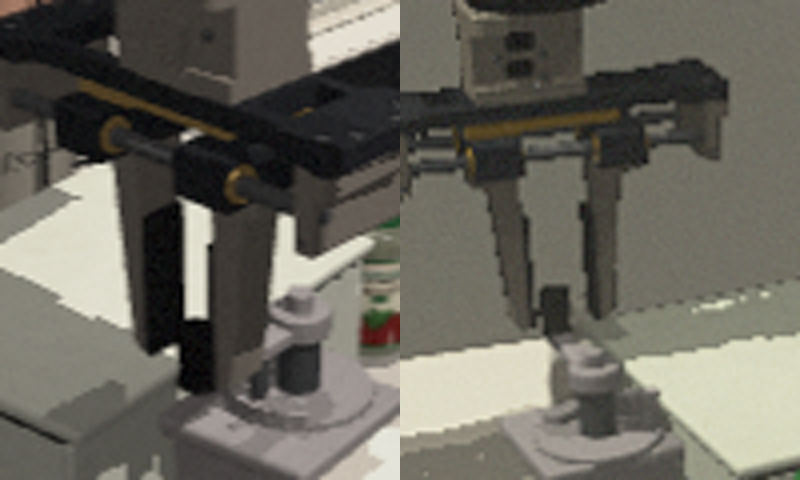

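The fingers straddle the knob, which is at scene crop (197,355) and side crop (554,310). Next I'll follow the arc.

Call:
drive_tool(deltas=[0,0,-5,8.2,0.7,0,0.7,0,0,-10,14.1,0,0,0.7,0,0,-15,19.9,-1.3,0,0.7,0,0,-20,25.6,-3.1,0,0.7,0,0,-25,31,-5.4,0,0.7,0,0,-30,36.3,-8.1,0,0.7])

```text
t: 6.82
tcp_pos: [0.549, 0.093, 0.1278]
eef_rot: [-179.9, 0.0, 59.8]
wrist_force: [-4.1, 2.2, 3.3]
width: 0.0276
gripper_force: 2.1
```

Call:
drive_tool(deltas=[0,0,-2.5,2.5,-1.6,0,0.7,0,0,-5,5,-3.2,0,0.7,0,0,-7.5,7.4,-5,0,0.7,0,0,-10,9.7,-6.8,0,0.7,0,0,-15,14.1,-10.8,0,0.7])

```text
t: 7.45
tcp_pos: [0.5631, 0.0826, 0.1279]
eef_rot: [-179.9, -0.0, 44.9]
wrist_force: [-3.1, 2.1, 2.7]
width: 0.0271
gripper_force: 1.8
```

Call:
drive_tool(deltas=[0,0,-2.5,2.1,-2.2,0,0.7,0,0,-5,4,-4.4,0,0.7,0,0,-7.5,5.8,-6.7,0,0.7,0,0,-10,7.6,-9.1,0,0.7])

```text
t: 7.95
tcp_pos: [0.5711, 0.0734, 0.128]
eef_rot: [-180.0, -0.0, 34.9]
wrist_force: [-1.7, 1.1, 1.7]
width: 0.028
gripper_force: 1.0
```

Call:
drive_tool(deltas=[0,0,-2.5,1.7,-2.5,0,0.7,0,0,-5,3.2,-5,0,0.7,0,0,-7.5,4.6,-7.6,0,0.7,0,0,-10,5.9,-10.3,0,0.7])

```text
t: 8.45
tcp_pos: [0.5773, 0.0628, 0.1279]
eef_rot: [-180.0, -0.1, 24.9]
wrist_force: [-0.6, 0.7, 0.9]
width: 0.0276
gripper_force: 0.7
```

Call:
drive_tool(deltas=[0,0,-2.5,1.2,-2.7,0,0.7,0,0,-5,2.3,-5.4,0,0.7])

```text
t: 8.7
tcp_pos: [0.5795, 0.0574, 0.1278]
eef_rot: [-180.0, -0.0, 19.9]
wrist_force: [-1.0, 0.7, 0.7]
width: 0.0275
gripper_force: 0.5
```

Call:
drive_tool(deltas=[0,0,-2.5,0.9,-2.8,0,0.7,0,0,-5,1.8,-5.7,0,0.7])

```text
t: 8.95
tcp_pos: [0.5813, 0.0516, 0.1278]
eef_rot: [-180.0, -0.0, 14.9]
wrist_force: [-0.5, 0.9, -0.2]
width: 0.0274
gripper_force: 0.2
```

Call:
drive_tool(deltas=[0,0,-1,0.3,-1,0,0.7,0,0,-2,0.5,-2.2,0,0.7])

```text
t: 9.2
tcp_pos: [0.5817, 0.0494, 0.1275]
eef_rot: [-180.0, -0.0, 13.0]
wrist_force: [0.6, 1.1, -0.3]
width: 0.0274
gripper_force: 0.2
```

Call:
drive_tool(deltas=[0,0,-1,0.2,-1.2,0,0.7,0,0,-2,0.5,-2.3,0,0.7])

```text
t: 9.45
tcp_pos: [0.582, 0.0471, 0.1272]
eef_rot: [-180.0, -0.0, 10.9]
wrist_force: [0.1, 0.6, -0.5]
width: 0.0278
gripper_force: 0.1
```

Call:
drive_tool(deltas=[0,0,-1,0.2,-1.2,0,0.7,0,0,-2,0.4,-2.3,0,0.7])

```text
t: 9.7
tcp_pos: [0.5824, 0.0447, 0.1271]
eef_rot: [-180.0, 0.0, 8.9]
wrist_force: [-0.1, 0.2, 0.1]
width: 0.0273
gripper_force: 0.2
```

Call:
drive_tool(deltas=[0,0,-1,0.1,-1.2,0,0.7,0,0,-2,0.3,-2.4,0,0.7])

```text
t: 9.95
tcp_pos: [0.5827, 0.0423, 0.1271]
eef_rot: [180.0, 0.0, 6.9]
wrist_force: [0.3, 0.6, -1.1]
width: 0.0274
gripper_force: 0.2
```

Call:
drive_tool(deltas=[0,0,-1,0.1,-1.2,0,0.7,0,0,-2,0.2,-2.4,0,0.7])

```text
t: 10.2
tcp_pos: [0.5828, 0.0401, 0.1271]
eef_rot: [-180.0, 0.0, 4.9]
wrist_force: [-0.1, 3.1, -0.5]
width: 0.0277
gripper_force: 1.4
```

Call:
drive_tool(deltas=[0,0,0,0,-0.5,0,0.7,0,0,0,0.1,-1,0,0.7])

```text
t: 10.45
tcp_pos: [0.583, 0.0393, 0.1272]
eef_rot: [-180.0, -0.0, 5.0]
wrist_force: [0.3, 3.7, 0.7]
width: 0.0276
gripper_force: 2.1
```

Call:
drive_tool(deltas=[0,0,0,0,-0.5,0,0.7,0,0,0,0.1,-1,0,0.7])

```text
t: 10.7
tcp_pos: [0.5832, 0.0384, 0.1272]
eef_rot: [-180.0, -0.0, 5.0]
wrist_force: [0.0, 6.0, 0.0]
width: 0.0275
gripper_force: 3.0
```

```bash
python3 - <<'E'
from h import *
a=cap('scene');b=cap('side')
pickle.dump((a,b),open('c1.pkl','wb'))
C=np.array([.5153,.034]); 
for z in (.131,.1385,.1435): print(z,[np.round(proj(c,[.5823,.0435,z])[0],1) for c in (a,b)])
f=lambda c,x,y:cv2.resize(c['pixels'][y:y+80,x:x+66,::-1],None,fx=6,fy=6,interpolation=cv2.INTER_CUBIC)
cv2.imwrite('pics/f.png',np.hstack([f(a,290,170),f(b,215,160)]))
print(env.sense()['wrist_force'])
E
```

```text
0.131 [array([293.5, 208.5]), array([257.4, 197.6])]
0.1385 [array([293.5, 204.8]), array([257.2, 194.3])]
0.1435 [array([293.4, 202.3]), array([257.1, 192.1])]
[ 0.3580918   5.70155438 -0.956717  ]
```

View pics/f.png

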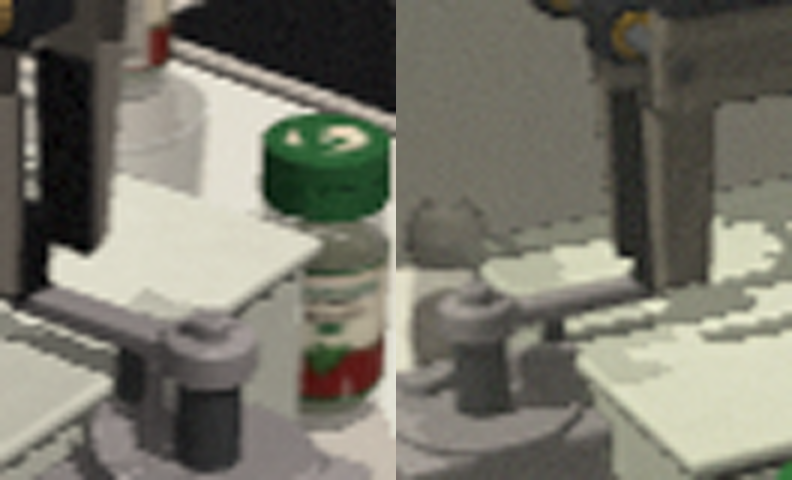

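The knob's top shows at about row 204 in the gap between the fingers, which matches the dropped height of about 60 mm rather than the cam top. I'll back off, rise, close, and come down over the knob.

Call:
drive_tool(deltas=[0,0,0,0,2.5,0,0.7,0,0,0,0,4.5,0,0.65,0,0,0,0,4.5,20,0.65,0,0,0,0,4.5,45,0.65,0,0,0,0,5,45,1,0,0,0,0,5,45,1,0,0,0,0,5,45,1,0,0,0,0,5,45,1,0,0,0,0,5,35,1,0,0,0,0,5,28,1])

```text
t: 12.05
tcp_pos: [0.5827, 0.043, 0.1541]
eef_rot: [-180.0, 0.1, 5.0]
wrist_force: [-1.1, 0.2, -1.3]
width: 0.0005
gripper_force: 0.0
```

Call:
drive_tool(deltas=[0,0,0,0,0,-1.5,1,0,0,0,0,0,-3.5,1,0,0,0,0,0,-3.5,1])

```text
t: 12.42
tcp_pos: [0.5831, 0.043, 0.1517]
eef_rot: [180.0, -0.0, 5.0]
wrist_force: [-0.4, -0.4, 0.1]
width: 0.0002
gripper_force: 0.0
```

Call:
drive_tool(deltas=[0,0,0,0,0,-1,1,0,0,0,0,0,-2,1,0,0,0,0,0,-2,1])

```text
t: 12.8
tcp_pos: [0.583, 0.043, 0.1496]
eef_rot: [-180.0, 0.0, 5.0]
wrist_force: [0.1, 0.7, -0.2]
width: 0.0003
gripper_force: 0.0
```

Tip is at 0.1416 with no contact, so the knob is below cam-top height, in the notch.

Call:
drive_tool(deltas=[0,0,0,0,0,-1,1,0,0,0,0,0,-2,1,0,0,0,0,0,-3,1,0,0,0,0,0,-3,1])

```text
t: 13.3
tcp_pos: [0.5831, 0.043, 0.1466]
eef_rot: [-180.0, 0.0, 5.0]
wrist_force: [-0.3, -0.3, -0.1]
width: 0.0005
gripper_force: 0.0
```

Call:
drive_tool(deltas=[0,0,0,0,0,-1,1,0,0,0,0,0,-2,1,0,0,0,0,0,-2,1])

```text
t: 13.68
tcp_pos: [0.5831, 0.043, 0.1446]
eef_rot: [-180.0, 0.0, 5.0]
wrist_force: [1.7, -0.3, 1.1]
width: 0.0004
gripper_force: 0.0
```

Call:
drive_tool(deltas=[0,0,0,0,0,-1,1,0,0,0,0,0,-2,1,0,0,0,0,0,-2,1])

```text
t: 14.05
tcp_pos: [0.5831, 0.043, 0.1426]
eef_rot: [180.0, -0.0, 5.0]
wrist_force: [0.1, -0.4, 0.3]
width: 0.0005
gripper_force: 0.3
```

Call:
drive_tool(deltas=[0,0,0,0,0,-0.7,1,0,0,0,0,0,-1.5,1,0,0,0,0,0,-1.5,1])

```text
t: 14.42
tcp_pos: [0.5832, 0.043, 0.1412]
eef_rot: [180.0, -0.0, 5.0]
wrist_force: [1.0, -0.1, 1.6]
width: 0.0003
gripper_force: 0.7
```

Call:
drive_tool(deltas=[0,0,0,0,0,-0.5,1,0,0,0,0,0,-1,1,0,0,0,0,0,-1,1])

```text
t: 14.8
tcp_pos: [0.5832, 0.043, 0.1402]
eef_rot: [180.0, -0.0, 5.0]
wrist_force: [0.6, 0.9, 2.0]
width: 0.0009
gripper_force: 1.0
```

Call:
drive_tool(deltas=[0,0,0,0,0,-0.5,1,0,0,0,0,0,-0.8,1,0,0,0,0,0,-0.8,1])

```text
t: 15.18
tcp_pos: [0.5832, 0.043, 0.1394]
eef_rot: [180.0, -0.0, 5.0]
wrist_force: [0.9, 0.7, 2.7]
width: 0.0001
gripper_force: 1.5
```

Call:
drive_tool(deltas=[0,0,0,0,0,-0.4,1,0,0,0,0,0,-0.8,1,0,0,0,0,0,-0.8,1])

```text
t: 15.55
tcp_pos: [0.5836, 0.043, 0.139]
eef_rot: [180.0, -0.1, 5.0]
wrist_force: [0.9, 0.3, 6.2]
width: 0.0004
gripper_force: 3.1
```

The knob is at 0.131 with a rigid response, which is the notch floor. I'll lift straight off and check.

Call:
drive_tool(deltas=[0,0,0,0,0,-0.3,1,0,0,0,0,0,-0.3,1,0,0,0,0,0,5,1,0,0,0,0,0,40,1,0,0,0,0,0,90,1,0,0,0,0,0,130,1,0,0,0,0,0,130,1,0,0,0,0,0,130,1])

```text
t: 16.55
tcp_pos: [0.5823, 0.0429, 0.2676]
eef_rot: [-180.0, 0.1, 5.0]
wrist_force: [0.3, -0.5, -0.9]
width: 0.0004
gripper_force: 0.0
```

```bash
python3 - <<'E'
from h import *
a=cap('scene');b=cap('side')
for z in (.1315,.1385): print(z,[np.round((proj(c,[.5825,.0432,z])[0]-o)*6,0) for c,o in ((a,(270,170)),(b,(225,165)))])
f=lambda c,x,y:cv2.resize(c['pixels'][y:y+80,x:x+66,::-1],None,fx=6,fy=6,interpolation=cv2.INTER_CUBIC)
cv2.imwrite('pics/g.png',np.hstack([f(a,270,170),f(b,225,165)]))
s=env.sense();print(s['wrist_force'],s['tcp_pos'])
E
```

```text
0.1315 [array([141., 229.]), array([195., 194.])]
0.1385 [array([141., 208.]), array([194., 176.])]
[-0.24568164  0.75986791 -0.80531337] [0.58205376 0.04289707 0.26687884]
```

View pics/g.png

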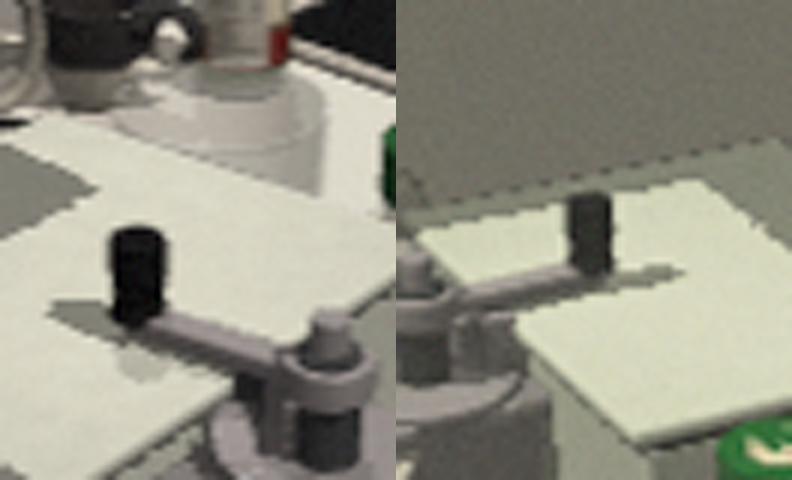

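The knob top is at scene crop (138,237) and side crop (194,197). That agrees with the seated height, 0.1315 m predicts rows 229 and 194. The lid is flat, so I'll hand in.

```bash
python3 -c "
from bench import env
print(env.job_done())"
```

```text
the job is handed in; nothing more can be done
None
```

The lid is shut and the lever is seated on its notch floor. I saw no sign of the salt shaker, spice jar or tumbler being touched, but I didn't re-measure them. The job is handed in at about 17 s of the 72 s allowed, and no verdict came back. On the first lid press the fingers weren't fully closed and pinched the lid's front edge, with about 20 N at the wrist (lid limit 25 N), so I opened them and pressed again from above.

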